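Push a shelf label holder home behind the lip

TASK

The dropper bottle (the slim one with the tall tapered cap) is the only product on the little bench shelf that has no label holder yet. Take the spare holder out of its stand, push it down behind the lip of the label rail in the bay straight in front of that bottle, upright and with its card facing the front of the shelf, until the panel's lower edge sits flush on the rail against the spring. Finish while still holding it pressed home like that, without letting go, so that I can tighten the bay's locking screw; leave the products standing where they are.

Things in the scene. Friction and masses are not known exactly. Their poses are not given: they have to be found in the camera images.
- holder_mid (a point): centre of the spare label holder's panel: grey plastic, 40 g, 56 wide (y), 62 tall (z), 8 mm thick (x), white bar-coded card on its -x face. Below the panel a blade 42 wide, 4 thick, 18 mm long (last 6 mm: 36 wide, 2.5 thick). Starts upright in the stand's middle slot, panel's lower edge 28 mm above the bench. Grip its side edges (56 mm apart) or its faces (8 mm)
- stand: black plastic stand, loose on the bench, 300 g, 78 x 86 x 28 mm (24 mm high between its end blocks), three slots along y, 22 mm apart; origin: centre of its underside. The spare holder's blade stands 18 mm deep in the middle slot, loosely: pull straight up
- riser: white bench shelf, fixed, deck 170 deep, 310 wide, top 80 mm above the bench; origin under its centre at bench height, x to its back. An aluminium label rail runs along its front edge, 91.5 mm before the origin. Two bays have a fixed holder like the loose one, panel 62 mm above the rail (44 mm free between neighbouring panels); the dropper bottle's bay has none
- bay_0 (a point): middle of the mouth of the left bay's slot (seen from the robot), level with the rail's top, 84 mm above the bench. x to the back of the shelf, y along the rail to the left, z up. Slot 7 mm front to back (mouth flared to 14), 46 mm along y, between end blocks level with this point; bays 100 mm apart. A small knurled screw stands 8 mm out of the lip, 18 mm lower
- bay_1 (a point): middle of the mouth of the middle bay's slot (seen from the robot), level with the rail's top, 84 mm above the bench. x to the back of the shelf, y along the rail to the left, z up. Slot 7 mm front to back (mouth flared to 14), 46 mm along y, between end blocks level with this point; bays 100 mm apart. A small knurled screw stands 8 mm out of the lip, 18 mm lower
- bay_2 (a point): middle of the mouth of the right bay's slot (seen from the robot), level with the rail's top, 84 mm above the bench. x to the back of the shelf, y along the rail to the left, z up. Slot 7 mm front to back (mouth flared to 14), 46 mm along y, between end blocks level with this point; bays 100 mm apart. A small knurled screw stands 8 mm out of the lip, 18 mm lower
- bar_0 (a joint): how far (m) the sprung bar in the left bay's slot is pressed down: 0 free, its top 12 mm below the rail's top; 0.006 with a holder fully home; end of travel 0.008. Spring about 5 N at first touch, 8 N at 0.006
- bar_1 (a joint): how far (m) the sprung bar in the middle bay's slot is pressed down: 0 free, its top 12 mm below the rail's top; 0.006 with a holder fully home; end of travel 0.008. Spring about 5 N at first touch, 8 N at 0.006
- bar_2 (a joint): how far (m) the sprung bar in the right bay's slot is pressed down: 0 free, its top 12 mm below the rail's top; 0.006 with a holder fully home; end of travel 0.008. Spring about 5 N at first touch, 8 N at 0.006
- dropper_mid (a point): the dropper bottle: slim brown bottle 33 mm across, 96 mm tall with a tall tapered black cap, standing loose on the shelf's deck (80 mm above the bench), in one of the bays, 101 mm behind the bay's slot; this point is half-way up it
- jar_mid (a point): the reagent jar: white, 48 mm across, 87 mm tall, short round cap, standing loose on the shelf's deck (80 mm above the bench), in one of the bays, 101 mm behind the bay's slot; this point is half-way up it
- cup_mid (a point): the specimen cup: wide cup 54 mm across, 66 mm tall, flat screw lid, standing loose on the shelf's deck (80 mm above the bench), in one of the bays, 101 mm behind the bay's slot; this point is half-way up it

How it is judged:
By the outcome, as a careful person would: the job done as asked, in the order asked, and still so for the second after the job is handed in, while the arm keeps its last pose, push and grip.
It also fails if it takes over 51 s, if anything falls off the work surface, if the arm or the gripper's body presses on something with over 40 N, if the wrist force passes 120 N, or if a joint passes its speed limit or range.

ROBOT

A 7-joint arm with a two-finger parallel gripper is mounted at the origin on a cart in front of the work surface, level with it; the furniture and walls round the work are solid. World frame = base frame: x ahead of the robot, y to its left, z up, the work surface at z = 0. Lengths are in m, angles in rad, forces in N, time in s.
With the tool pointing down it reaches from about 0.425 to 0.875 m from the base axis. Payload 4.7 kg.
Tool frame: the origin (TCP) lies where the fingers leave the gripper's body, on its centre line; the fingertips stand 70 mm ahead of it and the grasp point (between the pads) lies 51 mm ahead of it; z points along the fingers, y is the line along which they close (so a half turn about z gives the same grasp; the last joint's range is limited). The gripper opens to 87 mm and grips with 3 to 60 N. Pads are 19 mm wide; open, the fingers measure 117 mm over their backs; the gripper's body (75 mm by 190 mm) begins 51 mm behind the grasp point.
Start: joints at [1.266, 0.321, -0.07, 1.45, 0.023, 1.371, -0.057], TCP at [0.204, -0.617, 0.292] pointing down, gripper open.
Joint ranges: [-2.86, 2.86], [-0.3, 2.09], [-1.38, 1.24], [0.06, 2.45], [-1.56, 4.7], [0.09, 2.05], [-2.69, 2.69]. Speed limits (rad/s): [2.57, 2.57, 3.14, 3.14, 3.14, 3.14, 3.14].

INTERFACE

Orientations are given as a rotation vector (axis times angle).
In Python, from bench import ctrl gives the robot as it stands.
- The arm moves only by the tool play_rows, never from a script. Its argument "increments" is a list that holds one entry, the list of rows, each a list of 7 numbers: the shift along the tool's x, y, z as a fraction of full scale, then the turn, a rotation vector about the tool's x, y, z as a fraction of full scale, then the gripper command: -1 is shut, 1 is fully open, values between are in proportion. A call has 1 to 8 rows; each row is the pose to reach, as a shift and turn from the pose commanded when the call began, along the tool's axes at that moment; what a row does not reach only later rows make up. Full scale, the value 1, is 0.1 m for a shift and 90 degrees for a turn. A row lasts 1/10 s, in which the tool goes at most 50 mm and 8.59 degrees, less where a joint would pass 70% of its speed; a pose out of reach is approached as far as the arm can. A call with a number of a shift or a turn outside -1 to 1 is refused whole. A call with a gripper value outside its range is refused whole. The fingers move at their own pace and stop on an object; "squeeze" is the grip in N (left out, the last holds). Time passes only in rows, so rows that repeat a pose let the fingers close. It gives the time, the measured TCP pose, the force, the opening and the grip force at its end, in the units of the state.
- ctrl.get_state(): the state, without advancing time (a new reading comes with each control period).
- ctrl.get_image(name): name is "scene" or "top" or "wrist"; returns the picture (384x512x3 uint8, red, green, blue); there is no depth.
- ctrl.get_calibration(name): a dict with "vertical_fov" (degrees; the focal length in pixels is half the picture's height over the tangent of half this angle, whatever the lens; pixels are square), "cx", "cy" (the principal point, pixels), "dist_coeffs" ([k1, k2, p1, p2, k3] as OpenCV has them; the pictures are not rectified), "R" (3x3) and "t" (3): a world point X has camera coordinates R X + t; the wrist camera has in their place "T_tool_cam" (4x4, takes a point from camera to tool coordinates, whose origin is the TCP and whose axes are the flange's). Camera axes: x right, y down, z forward; pixel columns grow to the right and rows downward; lengths in m; the calibration is good to about 2 mm. A picture is of the moment at which its call begins: read the wrist's pose just before it. get_calibration takes no time and is no camera call.
- ctrl.close_job(): hands the job in; it is judged then, once.
The state is a dict: "time": time; "joint_positions": joint angles; "qd": joint speeds; "joint_torque": joint torques, N m; "position": TCP position; "tool_rot": TCP orientation; "ft_force": force on the tool from outside, world axes, zero at the start; "torque": the same for the moment, N m; "grip_width": opening from 0.0 (shut) to 1.0 (fully open); "grip_force": force on a finger pad.
Only numpy, scipy, OpenCV 4.12 (cv2) and the standard library are available. Lean on these libraries where they do the work, as an engineer would, in place of code of your own. Each camera call takes 0.05 s, during which the arm holds its last target. There are 200 camera calls.

## Working session

There is one attempt and no reset: what is moved stays moved. The work goes in short steps, Python scripts to look and compute and a tool call to move; the robot and the scene stay as the last step left them, time stands still between calls to the robot, and variables do not carry over. Pictures are saved under pics/ and viewed, at most 10 in all, crops included, and the job is handed in when it is done.

Besides the shell and the picture viewer there is one more tool, called as name([rows], argument=value, ...), one row to a line, values as JSON. play_rows: Moves the arm, as the interface text tells. Shift numbers are shares of 0.1 m and turn numbers shares of 90 degrees, none past 1 either way. Its arguments: {"type":"object","properties":{"increments":{"type":"array"},"squeeze":{"type":"number"}},"required":["increments"]}

```bash
mkdir -p pics
python3 - <<'E'
from bench import ctrl
import cv2,numpy as np
s=ctrl.get_state();print({k:np.round(v,3) for k,v in s.items()})
for n in("scene","top"):
    im=ctrl.get_image(n);cv2.imwrite(f"pics/{n}0.png",cv2.cvtColor(im,cv2.COLOR_RGB2BGR));print(n,ctrl.get_calibration(n))
print(ctrl.get_calibration("wrist"))
E
```

```text
{'time': np.float64(0.0), 'joint_positions': array([ 1.266,  0.322, -0.07 ,  1.452,  0.023,  1.371, -0.057]), 'qd': array([-0.002, -0.001, -0.001,  0.   ,  0.001,  0.   ,  0.001]), 'joint_torque': array([-1.0000e-03, -4.9129e+01, -4.0400e-01, -3.1252e+01, -6.4000e-02,
        4.4000e-02,  0.0000e+00]), 'position': array([ 0.204, -0.617,  0.291]), 'tool_rot': array([-3.10e+00, -4.98e-01,  1.00e-03]), 'ft_force': array([ 0.268,  0.638, -0.917]), 'torque': array([-0.007,  0.042,  0.011]), 'grip_force': np.float64(0.0), 'grip_width': np.float64(0.999)}
scene {'vertical_fov': 42.183718889507894, 'cx': 252.3071140943835, 'cy': 189.54303959459256, 'dist_coeffs': array([-0.22286236,  0.        ,  0.        ,  0.        ,  0.        ]), 'R': array([[-0.78739612, -0.61633759, -0.01163276],
       [-0.46039618,  0.600514  , -0.65377235],
       [ 0.40993011, -0.50942214, -0.75660187]]), 't': array([0.41731841, 0.401123  , 0.97015787])}
top {'vertical_fov': 48.59280710884844, 'cx': 253.02048460491272, 'cy': 192.88002320971017, 'dist_coeffs': array([0.00643244, 0.        , 0.        , 0.        , 0.        ]), 'R': array([[-0.0244676 , -0.99965256, -0.00980286],
       [-0.9887893 ,  0.0256442 , -0.14709893],
       [ 0.1472992 ,  0.0060938 , -0.98907321]]), 't': array([-0.05610597,  0.60692058,  1.24971887])}
{'vertical_fov': 63.24193476217969, 'cx': 259.9380595212576, 'cy': 188.21234914029841, 'dist_coeffs': array([-0.0272688,  0.       ,  0.       ,  0.       ,  0.       ]), 'T_tool_cam': array([[ 1.19254857e-03, -9.57679653e-01, -2.87833737e-01,
         7.88181158e-02],
       [ 9.99998316e-01,  7.40500117e-04,  1.67938851e-03,
        -9.05385001e-04],
       [-1.39517529e-03, -2.87835255e-01,  9.57678923e-01,
        -9.27592631e-02],
       [ 0.00000000e+00,  0.00000000e+00,  0.00000000e+00,
         1.00000000e+00]])}
```

View pics/scene0.png

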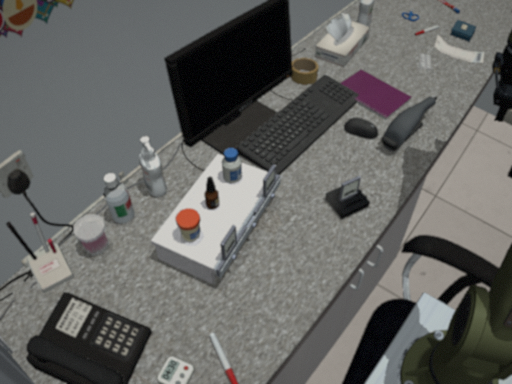

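View pics/top0.png

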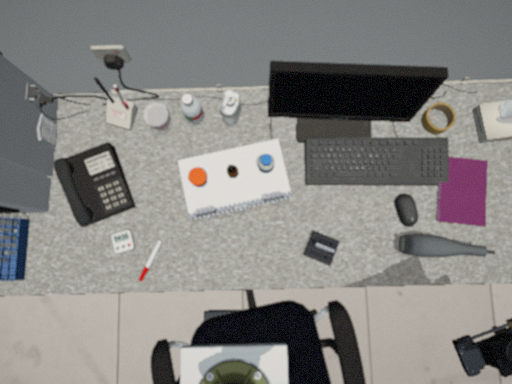

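The dropper bottle, at about (233,171) in the top view, stands in the middle bay. The riser spans about (180–290, 142–215) and the stand is near (322,248). Next I'll enlarge both.

Run:
```python
import cv2,numpy as np
t=cv2.imread("pics/top0.png");s=cv2.imread("pics/scene0.png")
f=lambda im,x,y,w,h,k:cv2.resize(im[y:y+h,x:x+w],None,fx=k,fy=k,interpolation=cv2.INTER_CUBIC)
a=f(t,170,135,130,90,6)[:300*2]
cv2.imwrite("pics/c1.png",a)
b=np.hstack([f(t,297,225,50,50,8),f(s,315,170,50,50,8)])
cv2.imwrite("pics/c2.png",b)
```

```text
(no output)
```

View pics/c1.png

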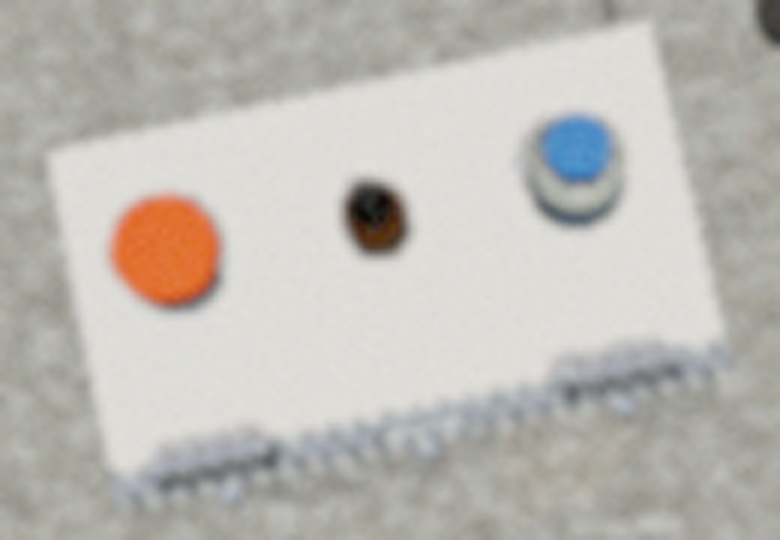

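View pics/c2.png

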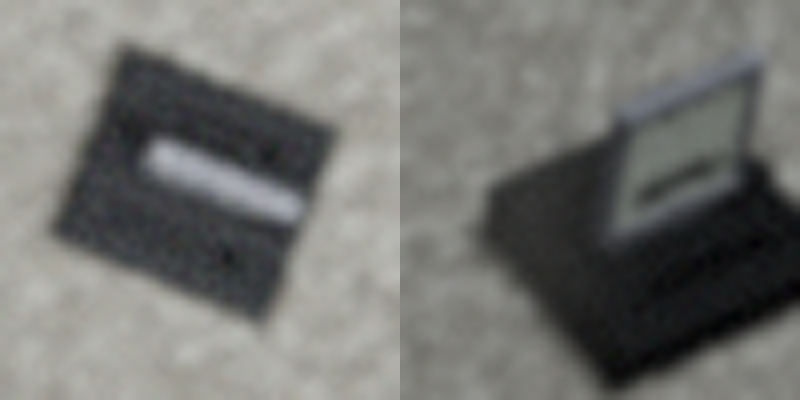

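The card faces the robot side (−x of the holder's own frame). In the crops, the deck's back corners are at (48,155) and (655,22), and the holder's top edge runs from (155,155) to (295,210).

```bash
cat > h.py <<'E'
from bench import ctrl
import cv2,numpy as np
from scipy.spatial.transform import Rotation as R
def cam(n,s=None):
    c=ctrl.get_calibration(n);f=192/np.tan(np.radians(c["vertical_fov"]/2))
    K=np.array([[f,0,c["cx"]],[0,f,c["cy"]],[0,0,1]])
    if n=="wrist":
        T=np.eye(4);T[:3,:3]=R.from_rotvec(s["tool_rot"]).as_matrix();T[:3,3]=s["position"]
        M=np.linalg.inv(T@c["T_tool_cam"]);return K,c["dist_coeffs"],M[:3,:3],M[:3,3]
    return K,c["dist_coeffs"],c["R"],c["t"]
def ray(C,uv,z):
    K,d,Rm,t=C;p=cv2.undistortPoints(np.array(uv,float).reshape(-1,1,2),K,d)[:,0]
    D=np.c_[p,np.ones(len(p))]@Rm;o=-Rm.T@t;z=np.broadcast_to(z,len(p))
    return o+D*((z-o[2])/D[:,2])[:,None]
def proj(C,P):
    K,d,Rm,t=C;return cv2.projectPoints(np.array(P,float).reshape(-1,1,3),cv2.Rodrigues(Rm)[0],t,K,d)[0][:,0]
def to(g,yaw,s=None):
    "shift/turn fractions to put grasp point at g, tool down, tool x at yaw deg"
    s=s or ctrl.get_state();R0=R.from_rotvec(s["tool_rot"])
    Rt=R.from_euler("z",yaw,degrees=True)*R.from_euler("x",180,degrees=True)
    tcp=np.array(g)-Rt.apply([0,0,.051])
    print("t",s["time"],"shift",np.round(R0.inv().apply(tcp-s["position"])/.1,4),"turn",np.round((R0.inv()*Rt).as_rotvec()/(np.pi/2),4))
def Lp(o,yaw,pts): return np.array(o)+R.from_euler("z",yaw,degrees=True).apply(pts)
E
python3 - <<'E'
from h import *
C=cam("top")
o=np.array([170,135])
b=ray(C,np.array([[48,155],[655,22]])/6+o,.08);d=b[0]-b[1]
yaw=np.degrees(np.arctan2(-d[0],d[1]));print("width",np.linalg.norm(d),"yaw",yaw)
org=Lp([*b.mean(0)[:2],0],yaw,[-.085,0,0]);print("riser",org,"bay1",Lp(org,yaw,[-.0915,0,.084]))
print("rail ends",ray(C,np.array([[125,495],[725,362]])/6+o,.084))
h=ray(C,np.array([[150,155],[298,210]])/8+[297,225],.09);d=h[0]-h[1]
print("holder",h.mean(0),np.linalg.norm(d),np.degrees(np.arctan2(-d[0],d[1])))
st=ray(C,np.array([[122,45],[335,130],[265,322],[55,232]])/8+[297,225],.028);print("stand",st.mean(0),st)
to([*h.mean(0)[:2],.2],-20)
E
```

```text
width 0.31112205553191863 yaw 11.15622659081017
riser [ 0.64965874 -0.01824767  0.        ] bay1 [ 0.55988779 -0.03595153  0.084     ]
rail ends [[ 0.53130537  0.1122074   0.084     ]
 [ 0.58926044 -0.18274609  0.084     ]]
holder [ 0.4336124  -0.27456022  0.09      ] 0.05611397394013746 -21.839454013660646
stand [ 0.43509545 -0.27317618  0.028     ] [[ 0.48722847 -0.24832448  0.028     ]
 [ 0.45319422 -0.32725168  0.028     ]
 [ 0.3823382  -0.2971726   0.028     ]
 [ 0.41762093 -0.21995597  0.028     ]]
t 0.1 shift [ 3.2575 -2.5292  0.4069] turn [-1.000e-03  4.000e-04  4.252e-01]
```

play_rows([
  [[0.3,-0.23,0,0,0,0.085,1],[0.6,-0.47,0,0,0,0.17,1],[0.9,-0.7,0,0,0,0.255,1],[1,-0.78,0,0,0,0.34,1],[1,-0.78,0,0,0,0.425,1]],
])

```text
time: 0.6
position: [0.2768, -0.5091, 0.2921]
tool_rot: [-3.092, 0.545, -0.001]
ft_force: [-0.3, -0.1, -0.3]
grip_width: 1.0
grip_force: 0.0
```

```bash
python3 -c "
from h import *
to([.434,-.2745,.2],-23)"
```

```text
t 0.6 shift [ 0.6748 -2.7421  0.4152] turn [-0.0009 -0.0001  0.0333]
```

play_rows([
  [[0.15,-0.4,0,0,0,0.03,1],[0.25,-0.8,0,0,0,0.03,1],[0.3,-1,0,0,0,0.03,1]],
])

```text
time: 0.9
position: [0.3392, -0.4245, 0.2919]
tool_rot: [-3.08, 0.611, -0.0]
ft_force: [0.2, 0.2, 0.3]
grip_width: 0.999
grip_force: 0.0
```

play_rows([
  [[0.15,-0.4,0,0,0,0,1],[0.25,-0.8,0,0,0,0,1],[0.3,-1,0,0,0,0,1]],
])

```text
time: 1.2
position: [0.4053, -0.3435, 0.292]
tool_rot: [-3.08, 0.61, -0.0]
ft_force: [-0.0, -0.2, 0.1]
grip_width: 0.999
grip_force: 0.0
```

play_rows([
  [[0.05,-0.4,0.2,0,0,0,1],[0.07,-0.65,0.4,0,0,0,1],[0.07,-0.65,0.4,0,0,0,1],[0.07,-0.65,0.4,0,0,0,1]],
])

```text
time: 1.6
position: [0.4341, -0.2898, 0.2516]
tool_rot: [3.081, -0.616, -0.002]
ft_force: [-0.2, -0.9, -0.3]
grip_width: 1.003
grip_force: 0.0
```

Run:
```python
from h import *
s=ctrl.get_state();im=ctrl.get_image("wrist")
C=cam("wrist",s)
to([.434,-.2745,.2],-23,s)
print(s["joint_positions"])
P=Lp([.434,-.2745,.09],-23,[[x,y,0] for x in(-.004,.004) for y in(-.028,.028)])
print(proj(C,P)); np.save("w1.npy",np.r_[s["position"],s["tool_rot"]])
cv2.imwrite("pics/w1.png",im[...,::-1])
```

```text
t 1.6 shift [-0.0596 -0.1409  0.0065] turn [0.0002 0.001  0.0044]
[ 0.80892675  0.08851943 -0.28572159  1.81245159  0.0268394   1.24574464
 -1.44970506]
[[276.0474049  201.55668586]
 [211.14618334 201.08641003]
 [276.26271955 192.71892671]
 [210.7976984  192.24286825]]
```

View pics/w1.png

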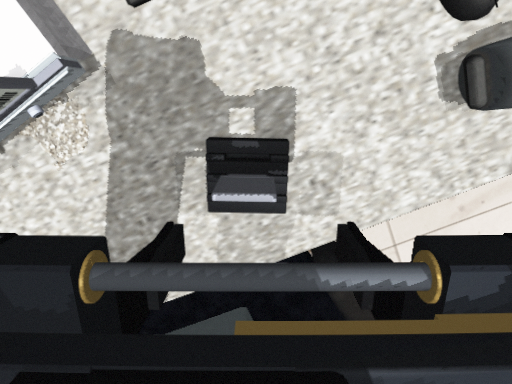

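The holder's top edge sits at about columns 212–277, rows 193–202, matching the prediction to within a pixel or two. I'll refine that by thresholding and compute the descent.

Run:
```python
from h import *
w=np.load("w1.npy");s0=dict(position=w[:3],tool_rot=w[3:]);C=cam("wrist",s0)
g=cv2.imread("pics/w1.png",0)[185:210,200:290]
m=(g>130).astype(np.uint8);n,l,st,_=cv2.connectedComponentsWithStats(m);k=1+st[1:,4].argmax()
ys,xs=np.where(l==k);print(st[k]+[200,185,0,0,0])
for a,b in((0,.5),(.5,1)):
    pass
pts=np.c_[xs+200,ys+185].astype(np.float32)
r=cv2.minAreaRect(pts);bx=cv2.boxPoints(r);print(r)
W=ray(C,bx,.09);print(W,W.mean(0))
c=W.mean(0);d=W-c;u=np.linalg.svd(d[:,:2])[2][0];u*=np.sign(u[1]);print("yaw",np.degrees(np.arctan2(-u[0],u[1])))
to([c[0],c[1],.062],-23)
```

```text
[212 194  64   8 441]
((243.5, 197.5), (7.0, 63.0), 90.0)
[[ 0.4467966  -0.25056967  0.09      ]
 [ 0.42608694 -0.30041297  0.09      ]
 [ 0.42019651 -0.29806458  0.09      ]
 [ 0.44104715 -0.2478775   0.09      ]] [ 0.4335318  -0.27423118  0.09      ]
yaw -22.549887997292515
t 1.65 shift [-0.068  -0.1539  1.3929] turn [0.0005 0.0001 0.0031]
```

play_rows([
  [[-0.068,-0.15,0,0,0,0,1],[-0.068,-0.15,0,0,0,0,1],[-0.068,-0.152,0.3,0,0,0,1],[-0.068,-0.152,0.6,0,0,0,1],[-0.068,-0.152,0.8,0,0,0,1],[-0.068,-0.152,0.8,0,0,0,1]],
])

```text
time: 2.25
position: [0.4321, -0.2729, 0.1698]
tool_rot: [-3.078, 0.618, 0.008]
ft_force: [-0.5, -0.2, -0.3]
grip_width: 1.0
grip_force: 0.0
```

```bash
python3 -c "
from h import *
to([.4335,-.2742,.062],-22.6)"
```

```text
t 2.25 shift [0.0212 0.0072 0.5681] turn [-0.0005  0.0033 -0.0013]
```

play_rows([
  [[0.02,0.007,0.3,0,0.003,0,1],[0.02,0.007,0.5,0,0.003,0,1],[0.02,0.007,0.57,0,0.003,0,1],[0.02,0.007,0.57,0,0.003,0,1],[0.02,0.007,0.57,0,0.003,0,0.5],[0.02,0.007,0.57,0,0.003,0,-1],[0.02,0.007,0.57,0,0.003,0,-1],[0.02,0.007,0.57,0,0.003,0,-1]],
], squeeze=40)

```text
time: 3.05
position: [0.4358, -0.2752, 0.1159]
tool_rot: [3.079, -0.618, 0.009]
ft_force: [0.2, 0.1, 0.4]
grip_width: 0.726
grip_force: 0.0
```

play_rows([
  [[0,0,0,0,0,0,-1],[0,0,0,0,0,0,-1],[0,0,0,0,0,0,-1]],
])

```text
time: 3.35
position: [0.4357, -0.2751, 0.1156]
tool_rot: [3.079, -0.618, 0.008]
ft_force: [-0.6, 0.3, 2.7]
grip_width: 0.636
grip_force: 40.0
```

play_rows([
  [[0,0,-0.1,0,0,0,-1],[0,0,-0.3,0,0,0,-1],[0,0,-0.6,0,0,0,-1],[0,0,-1,0,0,0,-1],[0,0,-1,0,0,0,-1]],
])

```text
time: 3.85
position: [0.4379, -0.2762, 0.2213]
tool_rot: [3.075, -0.617, 0.022]
ft_force: [1.0, -0.3, 0.4]
grip_width: 0.636
grip_force: 40.0
```

Run:
```python
from h import *
s=ctrl.get_state();im=ctrl.get_image("wrist");sc=ctrl.get_image("scene")
print(s["position"],s["tool_rot"],s["ft_force"],s["grip_width"],R.from_rotvec(s["tool_rot"]).as_matrix())
np.save("w2.npy",np.r_[s["position"],s["tool_rot"]])
a=cv2.resize(sc[120:250,280:410],(384,384),interpolation=cv2.INTER_CUBIC)
cv2.imwrite("pics/w2f.png",im[...,::-1])
cv2.imwrite("pics/w2.png",cv2.resize(np.hstack([im[:,80:450],a])[...,::-1],None,fx=1.05,fy=1.05))
to([.559,-.036,.24],11.5,s)
```

```text
[ 0.43787011 -0.2761644   0.22133718] [ 3.07518935 -0.61666841  0.02241516] [ 1.0253149  -0.2613312   0.43360307] 0.6361004314849685 [[ 0.92258661 -0.38557058  0.01301055]
 [-0.38549765 -0.92267574 -0.0078127 ]
 [ 0.01501686  0.00219236 -0.99988484]]
t 3.85 shift [ 0.2022 -2.6815 -0.6996] turn [ 0.0042 -0.0089 -0.3798]
```

View pics/w2.png

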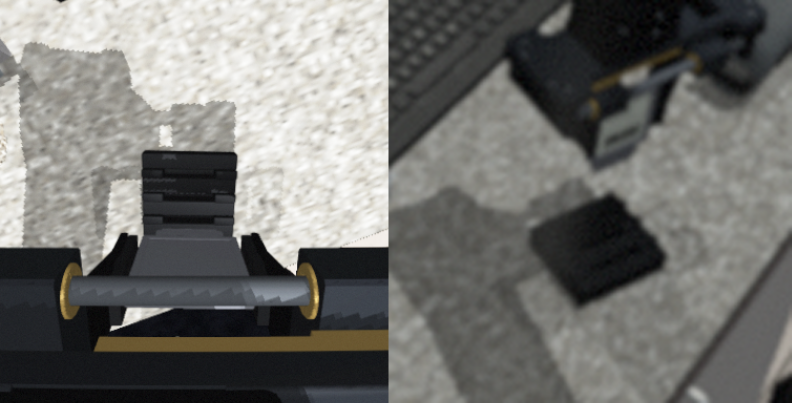

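The holder is held cleanly and the stand has stayed put. In the wrist view (left half), the panel's back face spans about columns 140–245, rows 237–305. I'll compare the predicted in-hand pose with that picture.

Run:
```python
from h import *
w=np.load("w2.npy");s0=dict(position=np.zeros(3),tool_rot=np.zeros(3));C=cam("wrist",s0)
im=cv2.imread("pics/w2f.png");k=3;x0,y0=190,190
v=cv2.resize(im[y0:y0+130,x0:x0+180],None,fx=k,fy=k,interpolation=cv2.INTER_CUBIC)
v=cv2.convertScaleAbs(v,alpha=1.3,beta=20)
xo,zo=-.0024,.0566
names={"panel bot back":[(xo+.004,y,zo+.031) for y in(-.028,.028)],"bot front":[(xo-.004,y,zo+.031) for y in(-.028,.028)],"blade":[(xo+.00125,y,zo+.049) for y in(-.018,.018)],"bladeroot":[(xo+.002,y,zo+.031) for y in(-.021,.021)],"top back":[(xo+.004,y,zo-.031) for y in(-.028,.028)]}
for (n,P),c in zip(names.items(),[(0,0,255),(0,255,0),(255,0,0),(255,255,0),(255,0,255)]):
    q=proj(C,P);print(n,q.round(1).tolist())
    for u in q: cv2.drawMarker(v,tuple(int(a) for a in ((u-[x0,y0]+.5)*k)),c,0,12,1)
cv2.imwrite("pics/w2m.png",v)
```

```text
panel bot back [[215.4, 222.9], [305.0, 223.0]]
bot front [[215.9, 234.6], [304.4, 234.7]]
blade [[233.8, 216.3], [286.5, 216.4]]
bladeroot [[226.7, 225.9], [293.7, 225.9]]
top back [[196.2, 278.9], [324.7, 278.9]]
```

View pics/w2m.png

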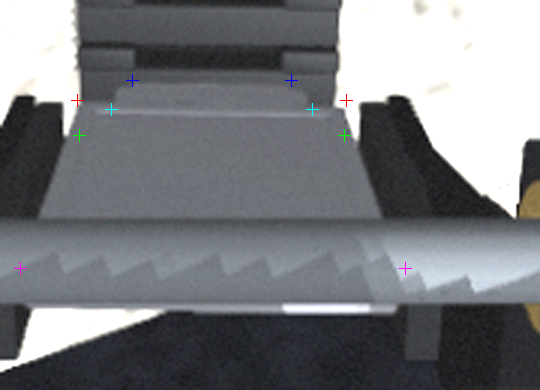

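The in-hand offset matches to about 2 mm, well within the flared mouth. I'll carry it high over to the middle bay.

play_rows([
  [[0,-0.1,-0.35,0,0,0,-1],[0.05,-0.3,-0.7,0,-0.005,-0.08,-1],[0.05,-0.6,-0.7,0,-0.009,-0.16,-1],[0.07,-0.9,-0.7,0.004,-0.009,-0.24,-1],[0.07,-1,-0.7,0.004,-0.009,-0.32,-1],[0.07,-1,-0.7,0.004,-0.009,-0.38,-1],[0.07,-1,-0.7,0.004,-0.009,-0.38,-1]],
])

```text
time: 4.65
position: [0.4793, -0.1843, 0.2838]
tool_rot: [-3.118, -0.317, 0.017]
ft_force: [0.4, 0.3, -0.5]
grip_width: 0.637
grip_force: 40.0
```

```bash
python3 -c "
from h import *
to([.559,-.036,.24],11.5)"
```

```text
t 4.65 shift [ 1.0785 -1.2935 -0.0711] turn [-0.0057  0.0063  0.0011]
```

play_rows([
  [[0.25,-0.3,-0.07,0,0.006,0,-1],[0.5,-0.6,-0.07,-0.005,0.006,0,-1],[0.75,-0.9,-0.07,-0.005,0.006,0,-1],[0.85,-1,-0.07,-0.005,0.006,0,-1]],
])

```text
time: 5.05
position: [0.5439, -0.0657, 0.2916]
tool_rot: [-3.123, -0.319, -0.002]
ft_force: [0.2, 0.1, 0.2]
grip_width: 0.64
grip_force: 40.0
```

play_rows([
  [[0.2,-0.25,0,0,0,0,-1],[0.23,-0.29,0,0,0,0,-1],[0.23,-0.29,0,0,0,0,-1],[0.23,-0.29,0,0,0,0,-1]],
])

```text
time: 5.45
position: [0.5594, -0.039, 0.2918]
tool_rot: [3.125, 0.311, 0.0]
ft_force: [0.2, 0.0, -0.3]
grip_width: 0.639
grip_force: 40.0
```

Run:
```python
from h import *
s=ctrl.get_state();im=ctrl.get_image("wrist")
print(s["time"],s["position"],s["tool_rot"],s["ft_force"])
np.save("w3.npy",np.r_[s["position"],s["tool_rot"]])
C=cam("wrist",s);im=np.ascontiguousarray(im[...,::-1]);cv2.imwrite("pics/w3f.png",im)
v=cv2.resize(im,None,fx=1.55,fy=1.55,interpolation=cv2.INTER_CUBIC)
b=[.5599,-.036,.084];y=11.5
for P,c in (([[.0065,j*.155,-.004] for j in(-1,1)],(0,0,255)),([[-.004,a+q*.028,.062] for a in(-.1,.1) for q in(-1,1)]+[[.004,a+q*.028,.062] for a in(-.1,.1) for q in(-1,1)],(0,200,0)),([[0,-.023,0],[0,.023,0]],(255,0,255))):
    q=proj(C,Lp(b,y,P));print(q.round(0).tolist())
    for u in q: 
        if abs(u).max()<600: cv2.drawMarker(v,tuple(int(a*1.55) for a in u),c,0,12,1)
cv2.imwrite("pics/w3.png",v)
```

```text
5.45 [ 0.55938791 -0.03900447  0.29176895] [3.12498824e+00 3.10700027e-01 4.16336475e-04] [ 0.18702307  0.04471894 -0.32512884]
[[411.0, 169.0], [103.0, 169.0]]
[[414.0, 200.0], [346.0, 200.0], [168.0, 200.0], [99.0, 200.0], [415.0, 190.0], [346.0, 190.0], [167.0, 191.0], [98.0, 191.0]]
[[280.0, 176.0], [234.0, 176.0]]
```

View pics/w3.png

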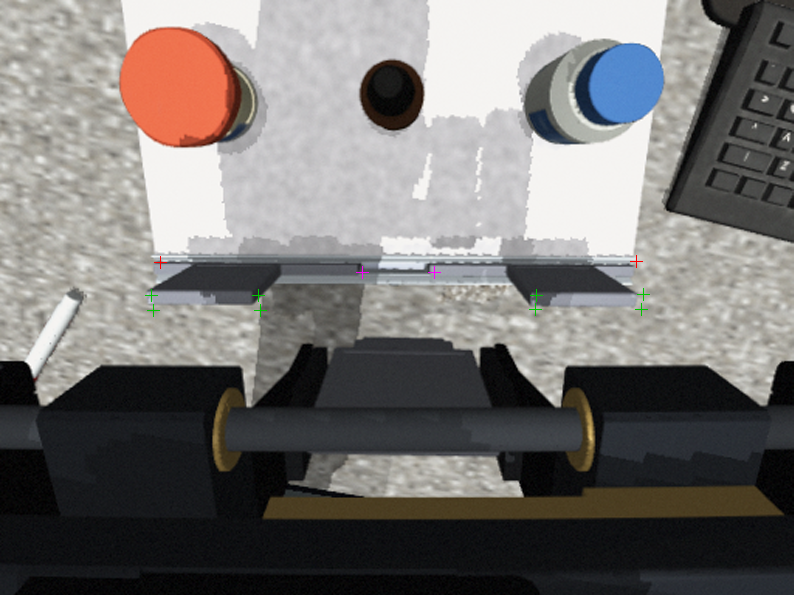

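The middle bay's slot is visible at about (362–430, 265–272) in this view, which is about 2.5 mm further back and 1.4 mm further left than predicted. The neighbouring panels look square to the tool. The corrected bay_1 is about (0.562, −0.034).

```bash
python3 -c "
from h import *
g=Lp([.5621,-.0341,0],11.5,[.003,0,.147]);print(g);to(g,11.5)"
```

```text
[ 0.56503977 -0.0335019   0.147     ]
t 5.5 shift [ 0.0665 -0.0458  0.9389] turn [ 0.0008 -0.0003 -0.0019]
```

play_rows([
  [[0.067,-0.046,0.2,0,0,-0.002,-1],[0.067,-0.046,0.5,0,0,-0.002,-1],[0.067,-0.046,0.8,0,0,-0.002,-1],[0.067,-0.046,0.9,0,0,-0.002,-1],[0.067,-0.046,0.94,0,0,-0.002,-1],[0.067,-0.046,0.94,0,0,-0.002,-1],[0.067,-0.046,0.94,0,0,-0.002,-1]],
], squeeze=50)

```text
time: 6.2
position: [0.5666, -0.0316, 0.2]
tool_rot: [3.124, 0.319, 0.007]
ft_force: [0.1, 0.5, -0.4]
grip_width: 0.641
grip_force: 50.0
```

Run:
```python
from h import *
s=ctrl.get_state();im=ctrl.get_image("wrist")
print(s["time"],s["position"],s["tool_rot"],s["ft_force"])
C=cam("wrist",s);im=np.ascontiguousarray(im[...,::-1]);cv2.imwrite("pics/w4f.png",im)
k=3;x0,y0=130,130
v=cv2.resize(im[y0:y0+150,x0:x0+260],None,fx=k,fy=k,interpolation=cv2.INTER_CUBIC)
q=proj(C,Lp([.5621,-.0341,.084],11.5,[[0,-.023,0],[0,.023,0],[.007,-.023,0],[.007,.023,0],[-.007,-.023,0],[-.007,.023,0]]));print(q.round(1).tolist())
for u in q: cv2.drawMarker(v,tuple(int(a) for a in (u-[x0,y0]+.5)*k),(0,0,255),0,12,1)
cv2.imwrite("pics/w4.png",v)
to(Lp([.5621,-.0341,0],11.5,[.003,0,.147]),11.5,s)
```

```text
6.2 [ 0.56662414 -0.03160723  0.19998007] [3.12425093 0.31907687 0.00682118] [ 0.09656842  0.49188837 -0.35449053]
[[294.4, 216.9], [230.5, 216.7], [294.8, 207.7], [230.2, 207.5], [294.1, 225.9], [230.7, 225.7]]
t 6.2 shift [-0.0194  0.0153  0.0197] turn [ 0.001  -0.0027  0.0018]
```

View pics/w4.png

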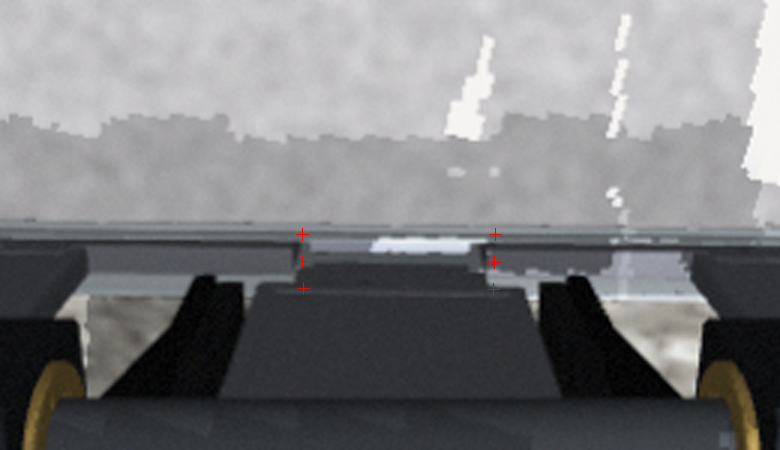

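The slot's ends are at about crop columns 297–303 and 484–487, and the blade, centred near 393, lines up with them sideways. The blade is about 2–3 mm too far back, so I'll shift it forward, descend, and watch the force.

play_rows([
  [[-0.025,0,0,0,-0.003,0,-1],[-0.025,0,0,0,-0.003,0,-1],[-0.025,0,0.04,0,-0.003,0,-1],[-0.025,0,0.08,0,-0.003,0,-1],[-0.025,0,0.11,0,-0.003,0,-1],[-0.025,0,0.13,0,-0.003,0,-1],[-0.025,0,0.13,0,-0.003,0,-1],[-0.025,0,0.13,0,-0.003,0,-1]],
], squeeze=60)

```text
time: 7.05
position: [0.5634, -0.0318, 0.1853]
tool_rot: [3.124, 0.32, -0.005]
ft_force: [0.6, -0.3, -0.6]
grip_width: 0.633
grip_force: 60.0
```

```bash
python3 -c "
from h import *
s=ctrl.get_state();print(s['ft_force'],s['torque'],s['grip_width']);to(Lp([.5612,-.0327,0],11.5,[.003,0,.1315]),11.5,s)"
```

```text
[ 0.60507462 -0.29701383 -0.62858022] [ 0.00776963  0.02288851 -0.06581657] 0.6333564644443466
t 7.05 shift [0.0072 0.0045 0.0281] turn [0.0003 0.0019 0.0022]
```

play_rows([
  [[0,0,0.02,0,0.001,0,-1],[0,0,0.04,0,0.001,0,-1],[0,0,0.06,0,0.001,0,-1],[0,0,0.06,0,0.001,0,-1],[0,0,0.06,0,0.001,0,-1]],
])

```text
time: 7.55
position: [0.5633, -0.0318, 0.1793]
tool_rot: [3.125, 0.32, -0.002]
ft_force: [0.3, 0.1, 0.8]
grip_width: 0.636
grip_force: 60.0
```

play_rows([
  [[0,0,0.01,0,0,0,-1],[0,0,0.02,0,0,0,-1],[0,0,0.03,0,0,0,-1],[0,0,0.03,0,0,0,-1]],
])

```text
time: 7.95
position: [0.5635, -0.0318, 0.177]
tool_rot: [3.124, 0.32, -0.001]
ft_force: [-1.6, -0.0, 4.6]
grip_width: 0.633
grip_force: 60.0
```

First touch on the spring came at TCP z ≈ 0.178, as predicted. I'll keep pressing.

play_rows([
  [[0,0,0.01,0,0,0,-1],[0,0,0.02,0,0,0,-1],[0,0,0.03,0,0,0,-1],[0,0,0.03,0,0,0,-1]],
])

```text
time: 8.35
position: [0.5635, -0.0318, 0.1741]
tool_rot: [3.124, 0.32, -0.001]
ft_force: [-2.5, 0.7, 6.1]
grip_width: 0.637
grip_force: 60.0
```

play_rows([
  [[0,0,0.01,0,0,0,-1],[0,0,0.02,0,0,0,-1],[0,0,0.02,0,0,0,-1],[0,0,0.02,0,0,0,-1]],
])

```text
time: 8.75
position: [0.5635, -0.0318, 0.1723]
tool_rot: [3.124, 0.32, -0.001]
ft_force: [-2.3, -0.4, 6.9]
grip_width: 0.637
grip_force: 60.0
```

play_rows([
  [[0,0,0.005,0,0,0,-1],[0,0,0.01,0,0,0,-1],[0,0,0.01,0,0,0,-1]],
])

```text
time: 9.05
position: [0.5635, -0.0318, 0.1716]
tool_rot: [3.124, 0.32, -0.001]
ft_force: [-2.7, 0.1, 8.8]
grip_width: 0.636
grip_force: 60.0
```

play_rows([
  [[0,0,0.005,0,0,0,-1],[0,0,0.01,0,0,0,-1],[0,0,0.01,0,0,0,-1]],
])

```text
time: 9.35
position: [0.5636, -0.0318, 0.1715]
tool_rot: [3.124, 0.32, -0.001]
ft_force: [-5.0, -0.4, 14.4]
grip_width: 0.638
grip_force: 60.0
```

The descent has stalled at z 0.1715 with the force jumping to 14 N, so the panel is seated. I'll ease the sideways load by moving slightly toward −x and press a little more.

play_rows([
  [[-0.005,0,0.003,0,0,0,-1],[-0.01,0,0.005,0,0,0,-1],[-0.01,0,0.005,0,0,0,-1],[-0.01,0,0.005,0,0,0,-1]],
])

```text
time: 9.75
position: [0.5634, -0.0318, 0.1715]
tool_rot: [3.124, 0.32, 0.002]
ft_force: [-3.9, 0.7, 13.9]
grip_width: 0.638
grip_force: 60.0
```

Run:
```python
from h import *
s=ctrl.get_state();a=ctrl.get_image("wrist");b=ctrl.get_image("scene")
print(s["time"],s["position"],s["tool_rot"],s["ft_force"],s["torque"],s["grip_width"])
f=lambda im,x,y,w,h:cv2.resize(im[y:y+h,x:x+w],(w*390//w,h*390//w),interpolation=cv2.INTER_CUBIC)
A=cv2.resize(a[130:330,130:390],(400,308));B=cv2.resize(b[125:285,145:353],(400,308),interpolation=cv2.INTER_CUBIC)
cv2.imwrite("pics/f.png",np.hstack([A,B])[...,::-1])
```

```text
9.75 [ 0.56335178 -0.03175363  0.17153502] [3.12369782e+00 3.19983074e-01 2.12727988e-03] [-3.91905102  0.69022257 13.89574066] [2.00702367e-01 1.05287465e+00 1.60190440e-04] 0.6383418351313889
```

View pics/f.png

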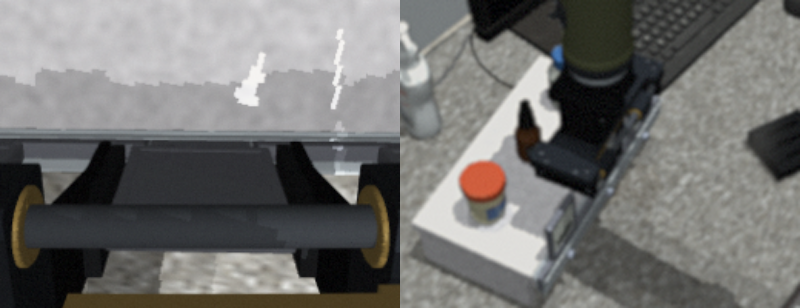

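The panel's lower edge is on the rail (left half, row ~148) and all the products are standing. About 4 N of sideways load remains, so I'll ease that off.

play_rows([
  [[-0.005,0,0,0,0,0,-1],[-0.01,0,0.002,0,0,0,-1],[-0.015,0,0.004,0,0,0,-1],[-0.015,0,0.005,0,0,0,-1],[-0.015,0,0.005,0,0,0,-1]],
])

```text
time: 10.35
position: [0.563, -0.0318, 0.1716]
tool_rot: [3.124, 0.32, 0.007]
ft_force: [-2.3, 0.0, 14.5]
grip_width: 0.637
grip_force: 60.0
```

```bash
python3 -c "
from h import *
s=ctrl.get_state();print(s['position'],s['tool_rot'],s['ft_force'],s['torque'],s['grip_width'],s['grip_force'])"
```

```text
[ 0.5629991  -0.03180622  0.17155476] [3.12373451 0.32019148 0.00687233] [-2.32968933  0.0280408  14.47235673] [0.24706229 0.45906215 0.01214877] 0.6374210606443514 60.00431891530752
```

play_rows([
  [[0,0,0,0,-0.001,0,-1],[0,0,0,0,-0.001,0,-1],[0,0,0,0,-0.001,0,-1]],
])

```text
time: 10.65
position: [0.5631, -0.0318, 0.1715]
tool_rot: [3.124, 0.32, 0.005]
ft_force: [-1.8, 0.1, 13.3]
grip_width: 0.638
grip_force: 60.0
```

```bash
python3 -c "
from h import *
s=ctrl.get_state();print(s['position'],s['tool_rot'],s['ft_force']);print(ctrl.close_job())"
```

```text
[ 0.56312213 -0.03178653  0.17154806] [3.12361968 0.32026502 0.00480555] [-1.78404735  0.13347539 13.3082989 ]
the job is handed in; nothing more can be done
None
```

The spare holder is pressed home in the middle bay, in front of the dropper bottle, card facing the front; the arm still holds it down with about 13 N, the products stand where they were, and the job was handed in at about 10.7 s.

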